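# Put the cleaned gas burner back together

### The job

The burner has been cleaned and needs its head back on: set the larger slotted flame ring flat down in the round cup of the gas burner and let go of it, then put the larger burner cap flat and centred on top of the ring. Set both down gently rather than dropping them, and let go. The smaller ring and cap belong to another burner and are not needed.

Things in the scene. Friction and masses are not known exactly. Their poses are not given: they have to be found in the camera images.
- burner_base: Portable gas burner, fixed to the worktop: a flat steel casing, 190 (x) x 180 (y) x 36 mm high, with a black knob on its -x face and an open round cup standing in the middle of its top. Origin: centre of its underside on the worktop, directly below the cup's middle; z up.
- cup_floor (a point): Centre of the inner floor of the burner's round cup, 40 mm above the worktop. The cup is aluminium, 14 mm deep inside, inner diameter about 72 mm at the floor widening to 84 mm at the rim, walls 4 mm; its rim is 54 mm above the worktop. z up.
- flame_ring: The larger flame ring, loose, standing upright on the worktop: a plain aluminium ring with small dark slots round its side, outer diameter 56 mm, bore 38 mm, 34 mm high, 0.11 to 0.23 kg. Origin: on its axis at its underside; z is its axis, up. Round, so its yaw does not matter. Seated in the cup it stands 20 mm above the rim. A smaller ring of the same look (38 mm across, 24 mm high) stands near and is not wanted.
- burner_cap: The larger burner cap, loose, lying flat on the worktop: a solid dark steel disc with a bevelled top edge, diameter 60 mm, 18 mm thick (upright side 13 mm high, then bevel), 0.15 to 0.31 kg. Origin: centre of its flat underside; z is its axis, up. Round, so its yaw does not matter. A smaller cap of the same look (40 mm across, 13 mm thick) lies near and is not wanted.
Things that resemble listed ones, but are neither listed nor needed, are in the scene too. Leave any blue look-alike of the burner_cap alone. Leave any green look-alike of the flame_ring alone.

How it is judged:
By the outcome, as a careful person would: the job done as asked, in the order asked, and still so for the second after the job is handed in, with the robot touching nothing.
It also fails if it takes over 58 s, if anything falls off the work surface, if the arm or the gripper's body presses on something with over 40 N, if the wrist force passes 120 N, or if a joint passes its speed limit or range.

### The arm

A 7-joint arm with a two-finger parallel gripper is mounted at the origin on a cart in front of the work surface, level with it; the furniture and walls round the work are solid. World frame = base frame: x ahead of the robot, y to its left, z up, the work surface at z = 0. Lengths are in m, angles in rad, forces in N, time in s.
With the tool pointing down it reaches from about 0.4 to 0.75 m from the base axis. Payload 19.5 kg.
Tool frame: the origin (TCP) lies on the centre line of the jaws, within the pads' length; the fingertips stand arm.tip_reach ahead of it and the grasp point (between the pads) lies 5 mm behind it (arm.tip_reach is the distance from the TCP to the fingertips, in m); x points along the fingers, y is the direction in which the jaws open and shut, and the axes are right-handed (so a half turn about x gives the same grasp; the last joint's range is limited). The gripper opens to 85 mm and grips with 20 to 120 N. Pads are 22 mm wide; open, the fingers measure 114 mm over their backs; the gripper's body (76 mm by 85 mm) begins 54 mm behind the grasp point. The pads swing forward as they close: fully open they stand 13 mm farther back than shut.
Start: joints at [-1.356, 0.707, -0.028, 1.485, 0.022, 0.951, -0.075], TCP at [0.146, 0.556, 0.215] pointing down, gripper open.
Joint ranges: [-2.71, 2.71], [-0.32, 2.16], [-1.57, 1.52], [0, 2.45], [-1.46, 4.6], [0, 2.02], [-2.83, 2.83]. Speed limits (rad/s): [1.89, 1.89, 2.57, 2.57, 3.01, 3.01, 3.01].

### API

Orientations are given as a unit quaternion [w, x, y, z].
In Python, from rig import get_state, viewer, arm gives the robot as it stands. The module is installed in compiled form; this text tells all that it offers.
- The arm moves only by the tool jog_arm, never from a script. Its argument "plan" is a list that holds one entry, the list of rows, each a list of 6 numbers: the shift along the world's x, y, z in mm, then the turn, a rotation vector about the world's x, y, z in degrees. In form: [[[x, y, z, wx, wy, wz], ...]]. A call has 1 to 8 rows; each row shifts and turns the pose as measured when the row begins; what a row does not reach is not made up. A row lasts 1/8 s, in which the tool goes at most 62.5 mm and 10.7 degrees, less where a joint would pass 70% of its speed; a pose out of reach is approached as far as the arm can. A call with a gripper value outside its range is refused whole. "hand" is the closure in counts, from 0 (fully open) to 255 (shut), set as the call begins (left out, the last holds). The fingers move at their own pace and stop on an object; the grip force is fixed at half the most. Time passes only in rows, so rows that do not move let the fingers close. It gives the time, the measured TCP pose, the force and the opening at its end, in the units of the state.
- get_state(): the state, without advancing time (a new reading comes with each control period).
- viewer.capture(name): name is "side" or "top" or "wrist"; returns a dict with "frame" (400x640x3 uint8, red, green, blue), "fx", "fy", "cx", "cy" (pixels), "rvec" (rotation vector, rad) and "tvec" (3), from world to camera coordinates, as OpenCV has them; the wrist camera has in their place "hand_eye" (4x4, takes a point from camera to tool coordinates, whose origin is the TCP and whose axes are the tool frame's). Camera axes: x right, y down, z forward; pixel columns grow to the right and rows downward; lengths in m; the calibration is good to about 2 mm. A picture is of the moment at which its call begins: read the wrist's pose just before it. There is no depth.
- arm.finish_job(): hands the job in, once; it reports no verdict.
The state is a dict: "time_s": time; "joint_pos": joint angles; "qd": joint speeds; "effort": joint torques, N m; "eef_pos": TCP position; "eef_rot": TCP orientation; "ft_force": force on the tool from outside, world axes, zero at the start; "wrist_torque": the same for the moment, N m; "grip_width": opening from 0.0 (shut) to 1.0 (fully open).
Only numpy, scipy, OpenCV 4.12 (cv2) and the standard library are available. Lean on these libraries where they do the work, as an engineer would, in place of code of your own. Each camera call takes 0.05 s, during which the arm holds its last target. There are 200 camera calls.

## Working session

There is one attempt and no reset: what is moved stays moved. The work goes in short steps, Python scripts to look and compute and a tool call to move; the robot and the scene stay as the last step left them, time stands still between calls to the robot, and variables do not carry over. Pictures are saved under pics/ and viewed, about 8 in all and at most 12, crops included, and the job is handed in when it is done.

Besides the shell and the picture viewer there is one more tool, called after "Request:" in YAML: its name, and indented under it one key for each argument. jog_arm: Moves the arm, as the interface text tells. Its arguments: {"type":"object","properties":{"plan":{"type":"array"},"hand":{"type":"number"}},"required":["plan"]}

```bash
mkdir -p pics; cat > h.py <<'E'
import numpy as np, cv2
from rig import get_state, viewer, arm
from scipy.spatial.transform import Rotation as R
def cap(n,f=None):
    s=get_state(); c=viewer.capture(n); c['s']=s
    if 'rvec' in c:
        Rc=cv2.Rodrigues(np.array(c['rvec'],float))[0]; c['R']=Rc.T; c['o']=-Rc.T@np.array(c['tvec'],float).ravel()
    else:
        q=s['eef_rot']; Rt=R.from_quat([q[1],q[2],q[3],q[0]]).as_matrix(); H=np.array(c['hand_eye'])
        c['R']=Rt@H[:3,:3]; c['o']=Rt@H[:3,3]+np.array(s['eef_pos'])
    if f: cv2.imwrite('pics/'+f,c['frame'][:,:,::-1])
    return c
def ray(c,u,v,z):
    d=c['R']@np.array([(u-c['cx'])/c['fx'],(v-c['cy'])/c['fy'],1]); return c['o']+d*(z-c['o'][2])/d[2]
def proj(c,p):
    q=c['R'].T@(np.array(p)-c['o']); return c['fx']*q[0]/q[2]+c['cx'],c['fy']*q[1]/q[2]+c['cy']
E
python3 - <<'E'
from h import *
for n in('top','side'):
    c=cap(n,n+'1.png'); print(n,c['o'].round(3),c['R'][:,2].round(2),c['fx'])
s=get_state(); print(s, arm.tip_reach)
c=cap('wrist','w1.png'); print(c['o'],c['R'].round(2),c['fx'])
E
```

```text
top [ 0.238 -0.048  1.117] [ 0.24  0.   -0.97] 489.88975486576317
side [0.494 0.913 0.568] [-0.01 -0.88 -0.48] 411.73425551531096
{'time_s': 0.1, 'joint_pos': array([-1.35569909,  0.70702538, -0.02762417,  1.48490062,  0.0219982 ,
        0.95091863, -0.07548028]), 'qd': array([ 0.0001376 , -0.00179157, -0.00091711, -0.0007902 , -0.00054543,
       -0.0001827 , -0.00139606]), 'effort': array([ 1.70603325e-03, -8.84275532e+01,  1.23660062e+00, -2.36455214e+01,
        1.70786778e-02,  4.96182780e-03,  6.70040049e-05]), 'eef_pos': array([0.14597683, 0.55591977, 0.21469515]), 'eef_rot': array([ 0.70125164,  0.09020048,  0.7013223 , -0.09086828]), 'ft_force': array([0.26738594, 0.12021623, 0.99712005]), 'wrist_torque': array([0.00606909, 0.01323264, 0.00811411]), 'grip_width': 0.9993949961787882} 0.014
[0.06797428 0.57746475 0.37386549] [[ 0.25  0.92  0.3 ]
 [ 0.97 -0.24 -0.08]
 [-0.    0.31 -0.95]] 349.66485926063126
```

View pics/top1.png

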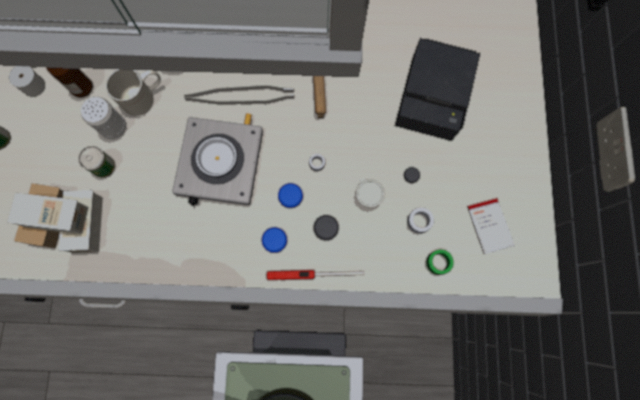

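View pics/side1.png

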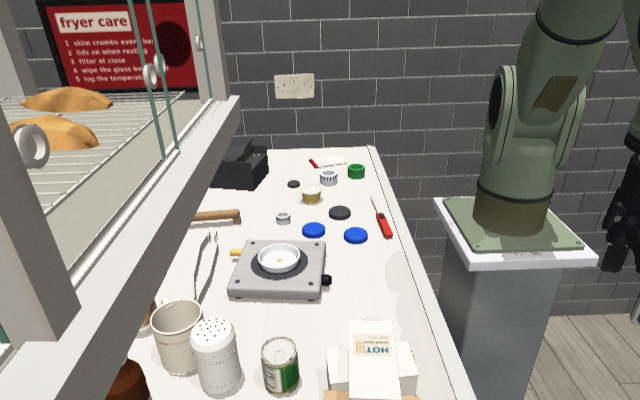

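The top view shows the cup at (217,157), the large ring at (420,220), the large dark cap at (326,227), the small ring at (317,161) and the small cap at (412,174). A display cabinet overhangs the far side. The side view agrees. Next I'll measure positions.

```bash
python3 - <<'E'
from h import *
c=cap('top'); d=cap('side')
def blob(c,u,v,r,lo,hi,inv=False):
    hsv=cv2.cvtColor(c['frame'],cv2.COLOR_RGB2HSV); m=cv2.inRange(hsv,lo,hi)
    if inv:m=255-m
    k=np.zeros_like(m); cv2.circle(k,(u,v),r,255,-1); m&=k
    cs=max(cv2.findContours(m,cv2.RETR_EXTERNAL,cv2.CHAIN_APPROX_NONE)[0],key=cv2.contourArea)
    return cs
for n,u,v,r,lo,hi,z in [('cap',326,227,18,(0,0,0),(180,255,120),.012),('smallcap',412,174,14,(0,0,0),(180,255,120),.01)]:
    cs=blob(c,u,v,r,lo,hi); (x,y),rr=cv2.minEnclosingCircle(cs); e=cv2.fitEllipse(cs)
    print(n,e,rr,ray(c,*e[0],z), 'side',proj(d,ray(c,*e[0],z)))
for n,p,z in [('ring',(420,220),.034),('cup',(217,157),.054),('smallring',(317,161),.024),('jar',(369,194),.03),('blue1',(290,195),.015),('blue2',(274,239),.015),('green',(440,262),.03)]:
    P=ray(c,*p,z); print(n,P.round(3),'side',np.round(proj(d,P)))
# cabinet edge rows: front lower edge in top
for z in (.2,.3,.4,.5): print(z,ray(c,217,75,z).round(3), ray(c,350,75,z).round(3))
im=np.hstack([cv2.resize(c['frame'][195:250,390:450],None,fx=6,fy=6,interpolation=2),cv2.resize(c['frame'][125:190,180:260],None,fx=5,fy=5)[:325].copy().__array__() if 0 else cv2.resize(c['frame'][125:185,185:250],(400,330),interpolation=2)])
cv2.imwrite('pics/crop.png',im[:,:,::-1])
E
```

```text
cap ((325.6373596191406, 227.32545471191406), (25.005678176879883, 25.37383270263672), 27.84518051147461) 13.091124534606934 [ 0.43022759 -0.07251648  0.012     ] side (np.float64(339.516226107462), np.float64(211.05893041869254))
smallcap ((411.326904296875, 174.76422119140625), (15.819602966308594, 15.956107139587402), 34.605472564697266) 8.328912734985352 [ 0.56281862 -0.27031337  0.01      ] side (np.float64(293.60191250133346), np.float64(182.49536144290693))
ring [ 0.451 -0.284  0.034] side [329. 173.]
cup [0.576 0.18  0.054] side [280. 254.]
smallring [ 0.584 -0.048  0.024] side [283. 214.]
jar [ 0.508 -0.169  0.03 ] side [311. 191.]
blue1 [0.503 0.012 0.015] side [314. 227.]
blue2 [0.399 0.044 0.015] side [355. 232.]
green [ 0.358 -0.327  0.03 ] side [356. 167.]
0.2 [0.705 0.163 0.2  ] [ 0.715 -0.109  0.2  ]
0.3 [0.654 0.14  0.3  ] [ 0.663 -0.102  0.3  ]
0.4 [0.603 0.117 0.4  ] [ 0.611 -0.096  0.4  ]
0.5 [0.552 0.094 0.5  ] [ 0.559 -0.089  0.5  ]
```

View pics/crop.png

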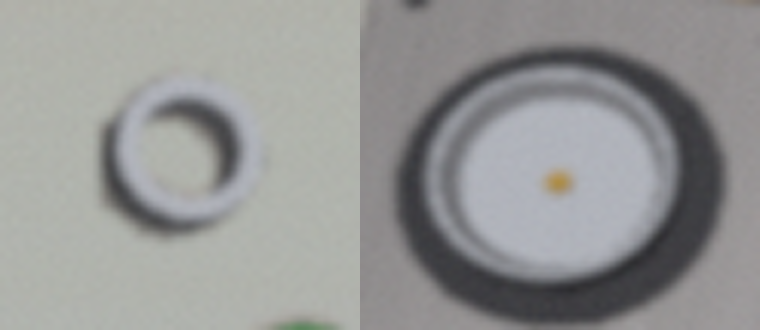

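```bash
python3 - <<'E'
from h import *
c=cap('top'); d=cap('side')
def tri(p,q):
    def dr(c,u,v): return c['R']@np.array([(u-c['cx'])/c['fx'],(v-c['cy'])/c['fy'],1])
    a,b=dr(c,*p),dr(d,*q); s=np.linalg.lstsq(np.c_[a,-b],d['o']-c['o'],rcond=None)[0]
    return (c['o']+a*s[0]).round(3),(d['o']+b*s[1]).round(3)
print('cab corner',tri((360,75),(240,120)),tri((360,52),(240,98)))
print('box',tri((45,213),(368,330)))
print('ring',ray(c,420.9,219.4,.034),'floor',ray(c,217.0,158.0,.042))
E
```

```text
cab corner (array([ 0.684, -0.124,  0.262]), array([ 0.682, -0.124,  0.261])) (array([ 0.693, -0.117,  0.33 ]), array([ 0.674, -0.118,  0.318]))
box (array([0.417, 0.499, 0.142]), array([0.428, 0.497, 0.143]))
ring [ 0.45205395 -0.28574389  0.034     ] floor [0.57743842 0.18245266 0.042     ]
```

Request:
jog_arm:
  plan:
    - [[40, -48, 0, 0, 0, -6], [40, -48, 0, 0, 0, -6], [45, -42, 0, 0, 0, -6], [45, -42, 0, 0, 0, -6], [40, -45, 0, 0, 0, -6], [38, -48, 0, 0, 0, -6], [30, -54, 0, 0, 0, -6], [30, -54, 0, 0, 0, -6]]

```text
time_s: 1.35
eef_pos: [0.4569, 0.1691, 0.2148]
eef_rot: [0.6, 0.375, 0.6, -0.373]
ft_force: [1.3, 1.2, -0.1]
grip_width: 1.0
```

Request:
jog_arm:
  plan:
    - [[14, -58, 0, 0, 0, -7], [8, -60, 0, 0, 0, -7], [2, -60, 0, 0, 0, -7], [-2, -60, 0, 0, 0, -7], [-5, -60, 0, 0, 0, -7], [-8, -58, 0, 0, 0, -7], [-10, -55, 0, 0, 0, -7], [-10, -40, 0, 0, 0, -7]]

```text
time_s: 2.35
eef_pos: [0.4457, -0.298, 0.2151]
eef_rot: [0.346, 0.619, 0.342, -0.616]
ft_force: [-0.3, -0.1, 1.1]
grip_width: 1.0
```

```bash
python3 - <<'E'
from h import *
c=cap('wrist','w2.png'); print(c['s']['eef_pos'],c['o'],'ring px',proj(c,[.452,-.286,.034]), 'tip',proj(c,[*c['s']['eef_pos'][:2],.2]))
E
```

```text
[ 0.44573646 -0.29804436  0.21509792] [ 0.48682674 -0.22826066  0.37435701] ring px (np.float64(318.6035008230707), np.float64(152.03859518793826)) tip (np.float64(321.33571647201336), np.float64(236.05513087330718))
```

View pics/w2.png

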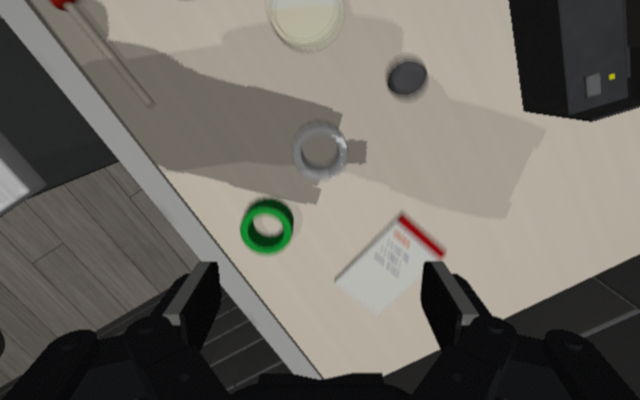

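```bash
python3 - <<'E'
from h import *
c=cap('wrist'); print('ring',ray(c,320,150,.034))
q=c['s']['eef_rot']; Rt=R.from_quat([q[1],q[2],q[3],q[0]]).as_matrix(); print(Rt.round(3))
for a in(-.01,-.005,0,.005,.014): print(a,[np.round(proj(c,c['s']['eef_pos']+Rt@[a,s*.0425,w])) for s in(1,-1) for w in (-.011,.011)])
hsv=cv2.cvtColor(c['frame'],cv2.COLOR_RGB2GRAY)
g=cv2.GaussianBlur(c['frame'],(5,5),1)
sub=c['frame'][105:195,275:365]; cv2.imwrite('pics/ringw.png',cv2.resize(sub,None,fx=5,fy=5)[:,:,::-1])
sat=cv2.cvtColor(sub,cv2.COLOR_RGB2HSV)[:,:,:]
m=(sub[:,:,0].astype(int)-sub[:,:,2]<4).astype(np.uint8)*255
cs=max(cv2.findContours(m,0,1)[0],key=cv2.contourArea); e=cv2.fitEllipse(cs); print(e,ray(c,e[0][0]+275,e[0][1]+105,.03))
E
```

```text
ring [ 0.45205111 -0.29054879  0.034     ]
[[ 0.005  0.844 -0.536]
 [-0.006 -0.536 -0.844]
 [-1.     0.007  0.002]]
-0.01 [array([413., 237.]), array([409., 278.]), array([231., 237.]), array([235., 279.])]
-0.005 [array([410., 233.]), array([406., 273.]), array([233., 233.]), array([237., 273.])]
0 [array([407., 229.]), array([404., 268.]), array([236., 229.]), array([239., 268.])]
0.005 [array([405., 225.]), array([402., 263.]), array([238., 225.]), array([241., 263.])]
0.014 [array([401., 218.]), array([398., 255.]), array([242., 218.]), array([245., 255.])]
((42.230098724365234, 36.88253402709961), (54.603702545166016, 56.62772750854492), 178.294921875) [ 0.4536988  -0.28291702  0.03      ]
```

View pics/ringw.png

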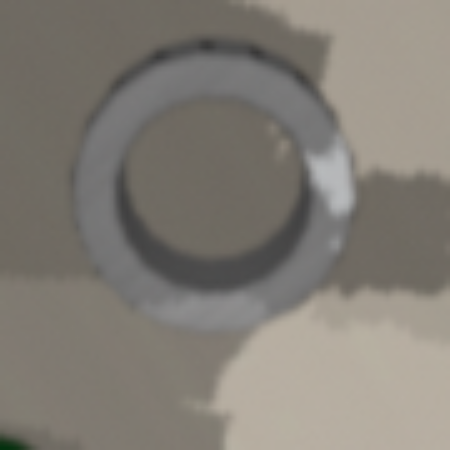

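Request:
jog_arm:
  plan:
    - [[7, 13, 0, 0, 0, 0], [0, 0, -55, 0, 0, 0], [0, 0, -55, 0, 0, 0], [0, 0, -30, 0, 0, 0], [0, 0, 0, 0, 0, 0]]

```text
time_s: 3.08
eef_pos: [0.4561, -0.2787, 0.072]
eef_rot: [0.348, 0.619, 0.344, -0.614]
ft_force: [0.3, -0.1, 1.0]
grip_width: 1.001
```

```bash
python3 - <<'E'
from h import *
c=cap('wrist','w3.png'); P=c['s']['eef_pos']; print(P, 'ring px',proj(c,[.453,-.285,.034]))
E
```

```text
[ 0.45605937 -0.27867778  0.0720348 ] ring px (np.float64(321.9288558019964), np.float64(230.71062924981595))
```

View pics/w3.png

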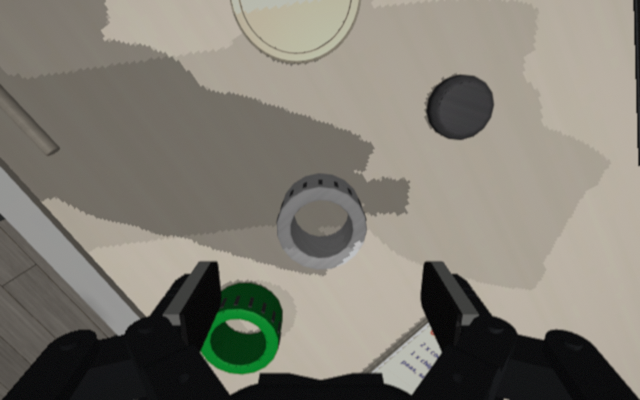

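Request:
jog_arm:
  plan:
    - [[-3, -6, 0, 0, 0, 0], [0, 0, -20, 0, 0, 0], [0, 0, -18, 0, 0, 0], [0, 0, 0, 0, 0, 0]]

```text
time_s: 3.62
eef_pos: [0.4562, -0.2864, 0.0401]
eef_rot: [0.352, 0.62, 0.342, -0.612]
ft_force: [0.4, 0.4, 0.4]
grip_width: 1.001
```

Request:
jog_arm:
  plan:
    - [[-3, 1, -8, 0, 0, 0], [0, 0, -3, 0, 0, 0], [0, 0, 0, 0, 0, 0]]

```text
time_s: 4.0
eef_pos: [0.4538, -0.2861, 0.0309]
eef_rot: [0.353, 0.621, 0.341, -0.612]
ft_force: [-0.1, 0.3, 1.2]
grip_width: 1.0
```

Request:
jog_arm:
  plan:
    - [[0, 0, 0, 0, 0, 0], [0, 0, 0, 0, 0, 0], [0, 0, 0, 0, 0, 0], [0, 0, 0, 0, 0, 0], [0, 0, 0, 0, 0, 0], [0, 0, 0, 0, 0, 0], [0, 0, 0, 0, 0, 0], [0, 0, 0, 0, 0, 0]]
  hand: 255

```text
time_s: 5.0
eef_pos: [0.454, -0.2862, 0.0314]
eef_rot: [0.353, 0.621, 0.341, -0.611]
ft_force: [-0.5, -0.1, 0.1]
grip_width: 0.004
```

```bash
python3 - <<'E'
from h import *
c=cap('wrist'); d=cap('side'); P=c['s']['eef_pos']; print(P,c['s']['eef_rot'],proj(d,P)); a=cv2.resize(c['frame'],(480,300)); u,v=map(int,proj(d,P)); b=cv2.resize(d['frame'][max(v-45,0):v+30,u-40:u+40],(320,300),interpolation=2)
cv2.imwrite('pics/g4.png',np.hstack([a,b])[:,:,::-1])
E
```

```text
[ 0.45404203 -0.28615504  0.03136106] [ 0.35337702  0.62073906  0.34062269 -0.61137867] (np.float64(327.57016964896064), np.float64(173.1564599270685))
```

View pics/g4.png

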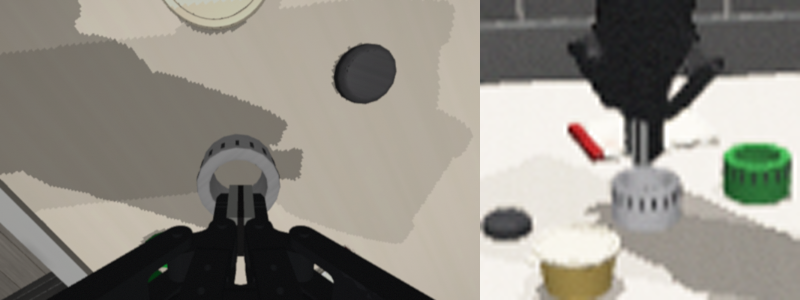

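```bash
python3 - <<'E'
from h import *
c=cap('wrist'); d=cap('side'); P=c['s']['eef_pos']
q=c['s']['eef_rot']; Rt=R.from_quat([q[1],q[2],q[3],q[0]]).as_matrix(); print(Rt.round(3)); print(np.array(c['hand_eye']).round(3))
print('ring',proj(d,[.453,-.285,.034]))
for a in(-.03,-.02,-.01,0,.014): print(a,[np.round(proj(c,P+Rt@[a,0,w])) for w in (-.011,.011)],np.round(proj(d,P+Rt@[a,0,0]),1))
u,v=map(int,proj(d,P)); b=cv2.resize(d['frame'][v-25:v+20,u-22:u+23],(400,400),interpolation=2)
w=cv2.resize(c['frame'][170:330,240:400],(400,400),interpolation=2)
print(v-25,u-22)
cv2.imwrite('pics/g5.png',np.hstack([w,b])[:,:,::-1])
E
```

```text
[[ 0.02   0.855 -0.518]
 [-0.009 -0.518 -0.855]
 [-1.     0.022 -0.003]]
[[-0.001 -0.313  0.95  -0.159]
 [ 1.    -0.001  0.001 -0.001]
 [ 0.001  0.95   0.313 -0.081]
 [ 0.     0.     0.     1.   ]]
ring (np.float64(327.8991720373153), np.float64(172.53384872729018))
-0.03 [array([322., 258.]), array([322., 303.])] [327.6 164.5]
-0.02 [array([322., 247.]), array([322., 290.])] [327.6 167.4]
-0.01 [array([322., 237.]), array([322., 278.])] [327.6 170.3]
0 [array([322., 229.]), array([322., 268.])] [327.6 173.2]
0.014 [array([322., 218.]), array([322., 255.])] [327.5 177.1]
148 305
```

View pics/g5.png

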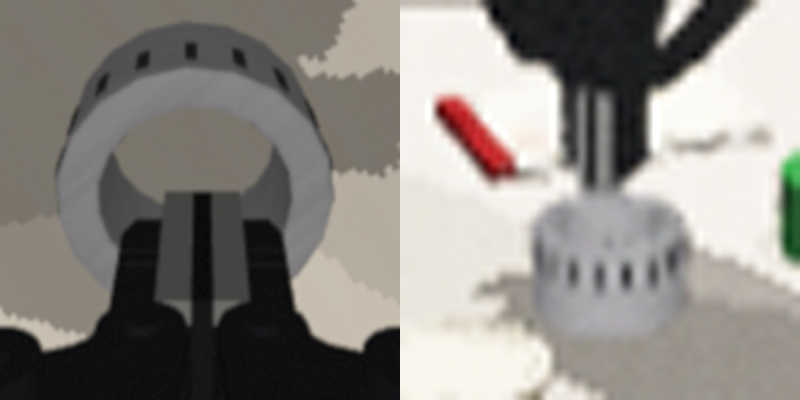

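The wrist and side views both put the closed fingertips about 20 mm behind the reported TCP, not 14 mm ahead of it. So the fingers closed above the ring at (327,172) in the side view. The ring hasn't moved, so I'll reopen and go deeper using the observed tip offset (about -33 mm open, -20 mm shut).

Request:
jog_arm:
  plan:
    - [[-1, 1, 0, 0, 0, 0], [0, 0, 0, 0, 0, 0], [0, 0, 0, 0, 0, 0], [0, 0, 0, 0, 0, 0], [0, 0, 0, 0, 0, 0], [0, 0, 0, 0, 0, 0]]
  hand: 0

```text
time_s: 5.95
eef_pos: [0.453, -0.2851, 0.0314]
eef_rot: [0.353, 0.621, 0.341, -0.611]
ft_force: [-0.8, 0.1, -0.4]
grip_width: 1.0
```

Request:
jog_arm:
  plan:
    - [[0, 0, -15, 0, 0, 0], [0, 0, -15, 0, 0, 0], [0, 0, -6, 0, 0, 0], [0, 0, 0, 0, 0, 0]]

```text
time_s: 6.45
eef_pos: [0.4525, -0.2848, -0.0081]
eef_rot: [0.353, 0.621, 0.341, -0.612]
ft_force: [-0.0, 0.7, 0.4]
grip_width: 0.999
```

Request:
jog_arm:
  plan:
    - [[0, 0, 1, 0, 0, 0], [0, 0, 0, 0, 0, 0], [0, 0, 0, 0, 0, 0], [0, 0, 0, 0, 0, 0], [0, 0, 0, 0, 0, 0], [0, 0, 0, 0, 0, 0]]
  hand: 255

```text
time_s: 7.2
eef_pos: [0.453, -0.2851, -0.0055]
eef_rot: [0.353, 0.621, 0.34, -0.611]
ft_force: [-0.2, 0.4, -1.4]
grip_width: 0.633
```

```bash
python3 - <<'E'
from h import *
c=cap('wrist'); P=c['s']['eef_pos']; print(P,c['s']['ft_force'],c['s']['grip_width'])
q=c['s']['eef_rot']; Rt=R.from_quat([q[1],q[2],q[3],q[0]]).as_matrix()
for a in(-.04,-.03,-.02,-.01): print(a,[np.round(proj(c,P+Rt@[a,s*.028,-.011])) for s in (-1,1)])
cv2.imwrite('pics/g6.png',cv2.resize(c['frame'][150:390,200:440],(600,600),interpolation=2)[:,:,::-1])
E
```

```text
[ 0.45301996 -0.28508666 -0.00546635] [-0.19135909  0.35192757 -1.36116036] 0.6332142555545043
-0.04 [array([250., 271.]), array([394., 271.])]
-0.03 [array([254., 258.]), array([390., 258.])]
-0.02 [array([258., 247.]), array([385., 247.])]
-0.01 [array([262., 237.]), array([382., 237.])]
```

View pics/g6.png

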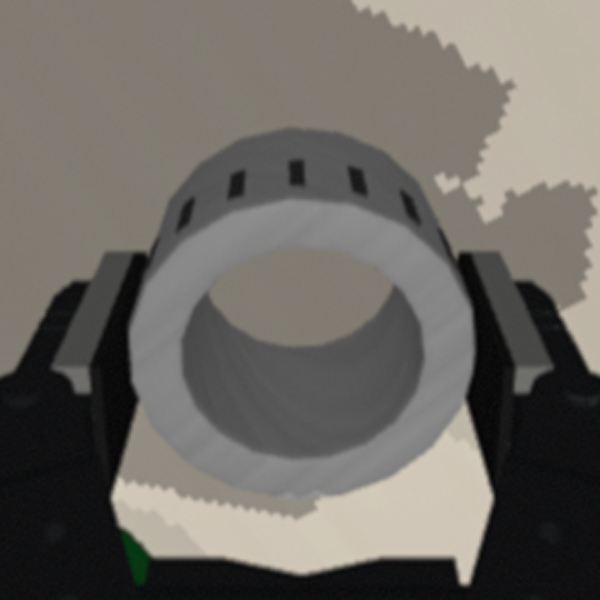

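Request:
jog_arm:
  plan:
    - [[0, 0, 40, 0, 0, 0], [0, 0, 50, 0, 0, 0], [0, 30, 35, 0, 0, 3], [6, 50, 0, 0, 0, 5], [8, 55, 0, 0, 0, 6], [8, 55, 0, 0, 0, 6], [8, 55, 0, 0, 0, 6], [8, 55, 0, 0, 0, 6]]

```text
time_s: 8.25
eef_pos: [0.4902, 0.0204, 0.1236]
eef_rot: [0.512, 0.501, 0.5, -0.487]
ft_force: [1.2, -0.9, -0.8]
grip_width: 0.635
```

Request:
jog_arm:
  plan:
    - [[12, 50, 0, 0, 0, 6], [14, 50, 0, 0, 0, 5], [16, 45, 0, 0, 0, 4], [15, 25, 0, 0, 0, 2], [0, 0, 0, 0, 0, 0]]

```text
time_s: 8.88
eef_pos: [0.5474, 0.201, 0.1233]
eef_rot: [0.581, 0.416, 0.573, -0.401]
ft_force: [-0.1, -1.4, -1.5]
grip_width: 0.637
```

```bash
python3 - <<'E'
from h import *
c=cap('wrist','w7.png'); s=c['s']; P=s['eef_pos']; print(P,s['ft_force'],s['grip_width'],s['joint_pos'].round(2))
q=s['eef_rot']; Rt=R.from_quat([q[1],q[2],q[3],q[0]]).as_matrix(); print(Rt.round(3),'cup rim px',proj(c,[.577,.182,.054]))
E
```

```text
[0.54738684 0.20099255 0.1232542 ] [-0.14183297 -1.37081856 -1.52557639] 0.637009733658494 [-0.51  0.84  0.21  1.6  -0.24  0.7   0.15]
[[ 0.023  0.943  0.332]
 [ 0.011  0.331 -0.943]
 [-1.     0.025 -0.002]] cup rim px (np.float64(347.8719094620406), np.float64(239.22902340567293))
```

View pics/w7.png

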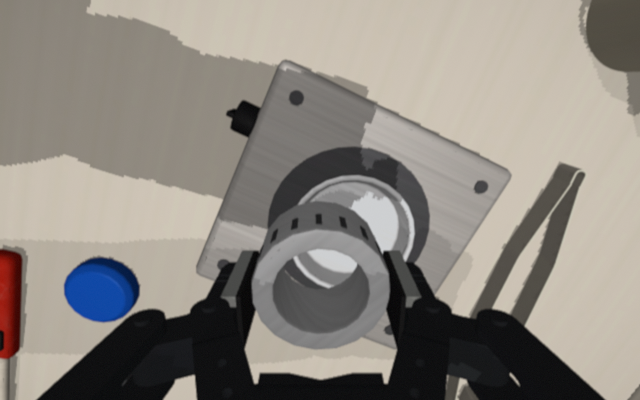

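```bash
python3 - <<'E'
from h import *
from scipy.optimize import least_squares
c=cap('wrist'); s=c['s']; g=cv2.cvtColor(cv2.GaussianBlur(c['frame'],(3,3),0),cv2.COLOR_RGB2GRAY).astype(float)
C=np.array([.577,.182])
q=s['eef_rot']; Rt=R.from_quat([q[1],q[2],q[3],q[0]]).as_matrix()
cx=np.array(ray(c,320,300,.054)[:2]); up=np.array(ray(c,348,150,.054)[:2])-np.array(ray(c,348,239,.054)[:2]); a0=np.arctan2(up[1],up[0])
pts=[]
for z,r0,r1,sg,R0 in [(.054,.036,.056,-1,.046)]:
    for a in a0+np.radians(np.arange(-75,76,5)):
        rr=np.arange(r0,r1,.0004); pr=[proj(c,[C[0]+r*np.cos(a),C[1]+r*np.sin(a),z]) for r in rr]
        v=np.array([g[int(round(y)),int(round(x))] for x,y in pr]); d=np.convolve(v,np.r_[np.ones(4),-np.ones(4)],'valid')/4*1.0 # v later - earlier
        i=np.argmin(d) # outward drop
        pts.append((np.degrees(a-a0),rr[i+4],d[i],C[0]+rr[i+4]*np.cos(a),C[1]+rr[i+4]*np.sin(a)))
pts=np.array(pts)
for p in pts: print(p[0].round(),(p[1]*1e3).round(1),p[2].round())
k=np.abs(pts[:,2])>25
X=pts[k][:,3:]
f=least_squares(lambda p:np.hypot(X[:,0]-p[0],X[:,1]-p[1])-p[2],[*C,.046],loss='soft_l1',f_scale=.001); print(f.x,k.sum())
f=least_squares(lambda p:np.hypot(X[:,0]-p[0],X[:,1]-p[1])-.046,[*C],loss='soft_l1',f_scale=.001); print(f.x)
# ring centre in the grip: top face z
zt=s['eef_pos'][2]+.0055+.034; print('ring top z',zt)
E
```

```text
-75.0 48.4 -88.0
-70.0 48.8 -86.0
-65.0 48.8 -87.0
-60.0 49.2 -82.0
-55.0 48.8 -86.0
-50.0 40.8 -57.0
-45.0 41.2 -60.0
-40.0 48.8 -64.0
-35.0 48.8 -69.0
-30.0 48.8 -72.0
-25.0 48.4 -63.0
-20.0 49.2 -70.0
-15.0 48.4 -76.0
-10.0 48.4 -68.0
-5.0 48.0 -67.0
0.0 48.0 -68.0
5.0 48.4 -70.0
10.0 47.6 -68.0
15.0 47.2 -70.0
20.0 47.2 -78.0
25.0 46.8 -75.0
30.0 46.4 -70.0
35.0 46.4 -70.0
40.0 45.6 -68.0
45.0 45.6 -74.0
50.0 45.2 -66.0
55.0 45.6 -25.0
60.0 48.0 -25.0
65.0 50.0 -22.0
70.0 38.8 -44.0
75.0 38.8 -34.0
[0.57809918 0.18673299 0.04417747] 28
[0.57849374 0.18456406]
ring top z 0.16280602843069472
```

Request:
jog_arm:
  plan:
    - [[15, -9, 0, 0, 0, 0], [14, -8, 0, 0, 0, 0], [0, 0, 0, 0, 0, 0], [0, 0, -20, 0, 0, 0], [0, 0, -15, 0, 0, 0], [0, 0, 0, 0, 0, 0]]

```text
time_s: 9.72
eef_pos: [0.5743, 0.1778, 0.0881]
eef_rot: [0.579, 0.418, 0.571, -0.405]
ft_force: [-0.1, -1.4, -1.0]
grip_width: 0.64
```

Request:
jog_arm:
  plan:
    - [[3, 5, 0, 0, 0, 0], [0, 0, -15, 0, 0, 0], [0, 0, -12, 0, 0, 0], [0, 0, -10, 0, 0, 0], [0, 0, 0, 0, 0, 0]]

```text
time_s: 10.35
eef_pos: [0.5773, 0.1835, 0.0491]
eef_rot: [0.579, 0.418, 0.571, -0.404]
ft_force: [0.4, 0.5, -1.1]
grip_width: 0.638
```

Request:
jog_arm:
  plan:
    - [[0, 0, -4, 0, 0, 0], [0, 0, -4, 0, 0, 0], [0, 0, -3, 0, 0, 0], [0, 0, 0, 0, 0, 0]]

```text
time_s: 10.85
eef_pos: [0.5777, 0.1835, 0.0379]
eef_rot: [0.58, 0.418, 0.571, -0.404]
ft_force: [-0.7, 0.8, -1.6]
grip_width: 0.64
```

Request:
jog_arm:
  plan:
    - [[0, 0, -1, 0, 0, 0], [0, 0, -1, 0, 0, 0], [0, 0, 0, 0, 0, 0]]

```text
time_s: 11.22
eef_pos: [0.5778, 0.1835, 0.0361]
eef_rot: [0.58, 0.418, 0.571, -0.404]
ft_force: [-0.0, -0.1, -1.7]
grip_width: 0.638
```

Request:
jog_arm:
  plan:
    - [[0, 0, -1, 0, 0, 0], [0, 0, -1, 0, 0, 0], [0, 0, 0, 0, 0, 0]]

```text
time_s: 11.6
eef_pos: [0.5779, 0.1835, 0.0342]
eef_rot: [0.58, 0.419, 0.571, -0.404]
ft_force: [0.0, 0.2, 2.4]
grip_width: 0.638
```

Contact with the cup floor came at the predicted height (Fz -1.7 to +2.4 N), so I'll release.

Request:
jog_arm:
  plan:
    - [[0, 0, 0, 0, 0, 0], [0, 0, 0, 0, 0, 0], [0, 0, 0, 0, 0, 0], [0, 0, 0, 0, 0, 0], [0, 0, 0, 0, 0, 0], [0, 0, 0, 0, 0, 0]]
  hand: 0

```text
time_s: 12.35
eef_pos: [0.5781, 0.1836, 0.0342]
eef_rot: [0.58, 0.419, 0.57, -0.404]
ft_force: [-0.4, -0.6, 0.4]
grip_width: 0.997
```

Request:
jog_arm:
  plan:
    - [[0, 0, 15, 0, 0, 0], [0, 0, 35, 0, 0, 0], [0, 0, 45, 0, 0, 0], [-15, -40, 25, 0, 0, -4], [-15, -50, 10, 0, 0, -5], [-15, -50, 0, 0, 0, -5], [-15, -45, 0, 0, 0, -5], [-15, -35, 0, 0, 0, -5]]

```text
time_s: 13.35
eef_pos: [0.5009, -0.0405, 0.1756]
eef_rot: [0.482, 0.533, 0.467, -0.516]
ft_force: [-0.6, 0.2, 0.8]
grip_width: 1.0
```

Request:
jog_arm:
  plan:
    - [[-25, -10, 0, 0, 0, 0], [-25, -10, 0, 0, 0, 0], [-18, -8, 0, 0, 0, 0], [0, 0, 0, 0, 0, 0]]

```text
time_s: 13.85
eef_pos: [0.4304, -0.0722, 0.1795]
eef_rot: [0.482, 0.535, 0.464, -0.516]
ft_force: [-0.3, -0.9, 0.1]
grip_width: 0.997
```

```bash
python3 - <<'E'
from h import *
t=cap('top'); d=cap('side'); c=cap('wrist'); s=c['s']; print(s['eef_pos'],s['eef_rot'])
m=(cv2.cvtColor(c['frame'],cv2.COLOR_RGB2HSV)[:,:,2]<85).astype(np.uint8)*255
pc=proj(c,[.430,-.0725,.013]); print('cap pred',pc)
k=np.zeros_like(m); cv2.circle(k,(int(pc[0]),int(pc[1])),70,255,-1)
cs=max(cv2.findContours(m&k,0,1)[0],key=cv2.contourArea); e=cv2.fitEllipse(cs); print(e,cv2.contourArea(cs),ray(c,*e[0],.010))
print('ring top px',proj(t,[.578,.1835,.074]),proj(d,[.578,.1835,.074]))
A=cv2.resize(t['frame'][120:195,180:255],(300,300),interpolation=2);B=cv2.resize(d['frame'][215:290,242:317],(300,300),interpolation=2)
u,v=int(pc[0]),int(pc[1]); u=min(max(u,100),540); v=min(max(v,100),300); print('crop',u,v)
C=cv2.resize(c['frame'][v-100:v+100,u-100:u+100],(200,200)); C=cv2.copyMakeBorder(C,0,100,0,0,0)
cv2.imwrite('pics/g8.png',np.hstack([A,B,C])[:,:,::-1])
E
```

```text
[ 0.4315105  -0.07156562  0.17913139] [ 0.48209661  0.53505186  0.46421404 -0.5155654 ]
cap pred (np.float64(312.59217249140823), np.float64(170.72615228781018))
((313.4119873046875, 166.8332061767578), (60.58147048950195, 61.2924919128418), 53.951148986816406) 2915.5 [ 0.43118181 -0.06951407  0.01      ]
ring top px (np.float64(213.8605979210376), np.float64(153.32951117469491)) (np.float64(278.0142117754026), np.float64(246.9338601547139))
crop 312 170
```

View pics/g8.png

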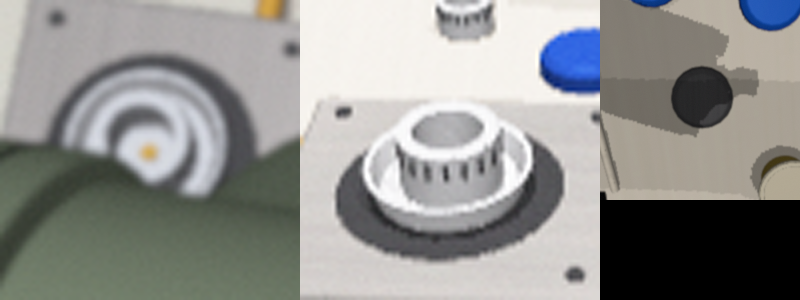

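Request:
jog_arm:
  plan:
    - [[0, 0, 0, 0, 2.1, 0], [0, 0, -45, 0, 0, 0], [0, 0, -50, 0, 0, 0], [0, 0, -35, 0, 0, 0], [0, 0, 0, 0, 0, 0]]

```text
time_s: 14.62
eef_pos: [0.435, -0.0694, 0.0458]
eef_rot: [0.475, 0.525, 0.474, -0.524]
ft_force: [0.8, 0.4, 0.9]
grip_width: 0.999
```

```bash
python3 - <<'E'
from h import *
c=cap('wrist'); s=c['s']; q=s['eef_rot']; Rt=R.from_quat([q[1],q[2],q[3],q[0]]).as_matrix(); print(s['eef_pos'],Rt.round(3))
m=(cv2.cvtColor(c['frame'],cv2.COLOR_RGB2HSV)[:,:,2]<85).astype(np.uint8)*255
pc=proj(c,[.431,-.071,.010]); print('cap pred',pc); m[int(pc[1])+75:]=0; m[:, :int(pc[0])-75]=0; m[:,int(pc[0])+75:]=0
cs=max(cv2.findContours(m,0,1)[0],key=cv2.contourArea); e=cv2.fitEllipse(cs); print(e,cv2.boundingRect(cs),ray(c,*e[0],.010))
# ring in grasp at pick-up
R0=R.from_quat([.621,.3405,-.611,.353]).as_matrix(); H=np.array(c['hand_eye']); c['R']=R0@H[:3,:3]; P0=np.array([.45302,-.28509,-.00547]); c['o']=R0@H[:3,3]+P0
print('ring off tool axes',R0.T@(ray(c,320.8,288.8,.034)-P0))
E
```

```text
[ 0.43495146 -0.06936529  0.04582436] [[ 0.003  0.995 -0.1  ]
 [ 0.    -0.1   -0.995]
 [-1.     0.003 -0.001]]
cap pred (np.float64(314.3682895191255), np.float64(224.76459987897445))
((314.7313232421875, 221.8549041748047), (95.74015045166016, 98.44110107421875), 81.58015441894531) (265, 174, 100, 97) [ 0.43141996 -0.06913357  0.01      ]
ring off tool axes [-0.03947332 -0.00013801 -0.00270607]
```

Request:
jog_arm:
  plan:
    - [[-4, -1, 0, 0, 0, 0], [0, 0, -25, 0, 0, 0], [0, 0, -20, 0, 0, 0], [0, 0, -10, 0, 0, 0], [0, 0, 0, 0, 0, 0]]

```text
time_s: 15.3
eef_pos: [0.4344, -0.0706, -0.0032]
eef_rot: [0.479, 0.527, 0.471, -0.521]
ft_force: [-0.4, 0.2, 0.1]
grip_width: 0.996
```

Request:
jog_arm:
  plan:
    - [[-3, 0, 0, 0, 0.8, 0], [0, 0, -9, 0, 0, 0], [0, 0, -6, 0, 0, 0], [0, 0, 0, 0, 0, 0]]

```text
time_s: 15.8
eef_pos: [0.4321, -0.0705, -0.0175]
eef_rot: [-0.476, -0.524, -0.474, 0.524]
ft_force: [-1.5, -0.8, 0.5]
grip_width: 1.001
```

Request:
jog_arm:
  plan:
    - [[-1, 0, -2, 0, 0, 0], [0, 0, 0, 0, 0, 0]]

```text
time_s: 16.05
eef_pos: [0.432, -0.0708, -0.0189]
eef_rot: [-0.475, -0.523, -0.475, 0.525]
ft_force: [-0.1, 0.5, -0.1]
grip_width: 0.998
```

Request:
jog_arm:
  plan:
    - [[0, 0, 0, 0, 0, 0], [0, 0, 0, 0, 0, 0], [0, 0, 0, 0, 0, 0], [0, 0, 0, 0, 0, 0], [0, 0, 0, 0, 0, 0], [0, 0, 0, 0, 0, 0], [0, 0, 0, 0, 0, 0]]
  hand: 255

```text
time_s: 16.92
eef_pos: [0.4322, -0.0708, -0.018]
eef_rot: [-0.475, -0.524, -0.474, 0.524]
ft_force: [-1.2, -0.1, 2.4]
grip_width: 0.662
```

```bash
python3 - <<'E'
from h import *
c=cap('wrist','w9.png'); s=c['s']; q=s['eef_rot']; Rt=R.from_quat([q[1],q[2],q[3],q[0]]).as_matrix(); P=s['eef_pos']; print(P,s['ft_force'],s['grip_width'],Rt[:,0].round(3))
for z,r in((.013,.030),(.018,.025)):
    print(z,[np.round(proj(c,P*[1,1,0]+[r*np.cos(a),r*np.sin(a),z])) for a in np.radians([90,270,0,180])])
g=cv2.cvtColor(c['frame'],cv2.COLOR_RGB2GRAY); print(g[140:340:4,320]); 
E
```

```text
[ 0.43216909 -0.07083409 -0.0180463 ] [-1.17193308 -0.08002807  2.35325834] 0.6622295309518799 [ 0.    -0.002 -1.   ]
0.013 [array([314., 217.]), array([328., 341.]), array([392., 277.]), array([251., 289.])]
0.018 [array([315., 234.]), array([327., 340.]), array([383., 285.]), array([260., 295.])]
[156 156 155 156 155 155 156 155 156 157 156 155 155 155 155 154 156  53
  34  38  51  52  53  55  61  59  59  59  58  58  57  58  58  50  51  50
  51  48  51  49  50  49  48  49  48  49  49  49  48  47]
```

Request:
jog_arm:
  plan:
    - [[0, 0, 15, 0, 0, 0], [0, 0, 25, 0, 0, 0], [0, 0, 0, 0, 0, 0]]

```text
time_s: 17.35
eef_pos: [0.432, -0.0709, 0.0224]
eef_rot: [-0.475, -0.523, -0.474, 0.525]
ft_force: [0.2, 0.4, -2.4]
grip_width: 0.67
```

```bash
python3 - <<'E'
from h import *
c=cap('wrist'); d=cap('side'); s=c['s']; P=s['eef_pos']; print(P,s['ft_force'],s['grip_width'])
g=cv2.cvtColor(c['frame'],cv2.COLOR_RGB2GRAY)
for u in (290,320,350): print(u,g[196:228:2,u])
u,v=map(int,proj(d,P)); print(u,v)
B=cv2.resize(d['frame'][v-40:v+20,u-30:u+30],(400,400),interpolation=2); C=cv2.resize(c['frame'][190:390,220:420],(400,400),interpolation=2)
cv2.imwrite('pics/g10.png',np.hstack([C,B])[:,:,::-1])
# side: lower dark extent of cap by column near u
gd=cv2.cvtColor(d['frame'],cv2.COLOR_RGB2GRAY)
for k in (-16,-12,-6,0,6,12,16): print(k,gd[v-24:v+16:2,u+k])
for z in (0.0,.018): 
  for dx in(-.03,.03): print(np.round(proj(d,[P[0]+dx,P[1],P[2]+.018+z]),1))
print(np.round(proj(d,[P[0],P[1]+.03,P[2]+.018]),1))
E
```

```text
[ 0.43199118 -0.07090053  0.02243409] [ 0.18623813  0.35456552 -2.36807377] 0.66990509440257
290 [154 154 154 151 134 133 133 133 133  92  32  33  32  32  40  45]
320 [151 134 133 133 132 124  47  31  33  31  36  46  49  52  52  51]
350 [132 133 132 132 132 132 132 132 131  80  29  32  32  30  40  44]
338 208
-16 [ 29  25  57 230 241 242 237 152 151 233 231 230 230 230 232 150 148 178
 180 219]
-12 [ 29  28  28  81 126 109 112 110 136 182 229 231 231 231 231 152 148 177
 178 177]
-6 [244 245 244 243 243 116  47  49  52  51  41 173 233 231 148 150 149 148
 177 179]
0 [244 243 243 243 210  48  48  48  60  62  51  50 196 148 150 150 150 147
 177 174]
6 [243 242 242 243 235  45  47  47  52  65  52  75 150 150 146 152 149 176
 178 178]
12 [ 25  32  55  95  96  84  61  59  61  84 230 230 203 147 148 146 146 162
 174 180]
16 [ 28  27  30  43  55  57  57  54 138 229 231 232 229 150 149 149 153 160
 180 180]
[349.9 201.9]
[327.8 202.6]
[350. 196.]
[327.7 196.7]
[339.6 207.6]
```

Request:
jog_arm:
  plan:
    - [[0, 0, 40, 0, 0, 0], [5, 0, 50, 0, 0, 0], [25, 30, 15, 0, 0, 0], [30, 40, 0, 0, 0, 0], [30, 40, 0, 0, 0, 0], [25, 35, 0, 0, 0, 0], [0, 0, 0, 0, 0, 0]]

```text
time_s: 18.32
eef_pos: [0.5477, 0.0786, 0.1224]
eef_rot: [-0.473, -0.521, -0.476, 0.528]
ft_force: [-0.1, -1.3, -2.0]
grip_width: 0.668
```

```bash
cat > fit.py <<'E'
from h import *
from scipy.optimize import least_squares
def fit(c,C,z,R0,lo,hi,sg,a_s):
    g=cv2.cvtColor(cv2.GaussianBlur(c['frame'],(3,3),0),cv2.COLOR_RGB2GRAY).astype(float); X=[]; D=[]
    for a in np.radians(a_s):
        rr=np.arange(lo,hi,.0003); pr=[proj(c,[C[0]+r*np.cos(a),C[1]+r*np.sin(a),z]) for r in rr]
        if any(not(0<=x<639 and 0<=y<399) for x,y in pr): continue
        v=np.array([g[int(round(y)),int(round(x))] for x,y in pr]); d=np.convolve(v,np.r_[np.ones(4),-np.ones(4)],'valid')/4*sg
        i=np.argmax(d); X.append((C[0]+rr[i+4]*np.cos(a),C[1]+rr[i+4]*np.sin(a))); D.append((np.degrees(a).round(),(rr[i+4]*1e3).round(1),d[i].round()))
    X=np.array(X); f=least_squares(lambda p:np.hypot(X[:,0]-p[0],X[:,1]-p[1])-R0,C,loss='soft_l1',f_scale=.0007)
    return f.x,np.median(np.abs(f.fun)),D
E
python3 - <<'E'
from fit import *
c=cap('wrist','w11.png'); s=c['s']; print(s['eef_pos'],s['eef_rot'],s['grip_width'],proj(c,[.577,.185,.074]))
A=range(0,360,10)
for n,z,R0,lo,hi,sg in [('bore',.074,.019,.014,.024,1),('ring outer',.074,.028,.024,.034,-1),('rim outer',.054,.046,.040,.052,-1)]:
    f,r,D=fit(c,[.577,.185],z,R0,lo,hi,sg,A); print(n,f.round(4),r.round(4)); print(*[(int(a),float(b),int(e)) for a,b,e in D])
E
```

```text
[0.54773172 0.07864554 0.12237022] [-0.47273915 -0.5210732  -0.47592364  0.52772825] 0.6684118552123208 (np.float64(355.9158345070886), np.float64(25.317296919865214))
bore [0.5767 0.1829] 0.0002
(0, 19.1, 84) (10, 19.1, 86) (20, 19.1, 80) (150, 18.8, 92) (160, 18.8, 96) (170, 19.1, 84) (180, 19.4, 48) (190, 20.0, 24) (200, 20.0, 20) (210, 20.6, 17) (220, 20.6, 16) (230, 20.9, 14) (240, 21.2, 15) (250, 21.2, 14) (260, 21.2, 19) (270, 20.9, 26) (280, 21.2, 38) (290, 20.9, 51) (300, 20.6, 78) (310, 20.3, 84) (320, 20.0, 76) (330, 20.0, 76) (340, 19.7, 86) (350, 19.4, 74)
ring outer [0.5787 0.1838] 0.001
(0, 30.3, 59) (10, 29.7, 56) (160, 31.8, 55) (170, 32.7, 59) (180, 33.0, 48) (190, 27.3, 27) (200, 27.3, 30) (210, 27.6, 44) (220, 27.6, 42) (230, 27.9, 49) (240, 28.2, 36) (250, 28.2, 42) (260, 27.9, 20) (270, 28.5, 39) (280, 28.2, 22) (290, 27.9, 33) (300, 33.0, 16) (310, 33.0, 38) (320, 32.7, 45) (330, 32.1, 53) (340, 31.5, 48) (350, 30.9, 59)
rim outer [0.5784 0.1854] 0.0002
(0, 46.9, 87) (10, 46.9, 84) (160, 44.5, 79) (170, 44.2, 82) (180, 43.9, 82) (190, 44.5, 80) (200, 44.5, 82) (210, 44.2, 78) (220, 44.5, 77) (230, 45.1, 68) (240, 45.1, 62) (250, 44.8, 66) (260, 45.4, 64) (270, 45.4, 65) (280, 45.7, 71) (290, 46.3, 74) (300, 46.9, 76) (310, 46.6, 81) (320, 46.9, 82) (330, 46.6, 77) (340, 47.2, 81) (350, 46.9, 88)
```

Request:
jog_arm:
  plan:
    - [[8, 30, 0, 0, -0.6, 0], [8, 30, 0, 0, 0, 0], [8, 30, 0, 0, 0, 0], [4, 10, 0, 0, 0, 0], [0, 0, 0, 0, 0, 0]]

```text
time_s: 19.0
eef_pos: [0.5741, 0.1737, 0.1187]
eef_rot: [-0.473, -0.524, -0.471, 0.53]
ft_force: [-0.2, -0.0, -2.1]
grip_width: 0.671
```

Request:
jog_arm:
  plan:
    - [[3, 9, 0, 0.3, -0.3, 0], [0, 0, -15, 0, 0, 0], [0, 0, -15, 0, 0, 0], [0, 0, -12, 0, 0, 0], [0, 0, 0, 0, 0, 0]]

```text
time_s: 19.62
eef_pos: [0.5766, 0.1799, 0.0727]
eef_rot: [-0.471, -0.527, -0.47, 0.529]
ft_force: [0.1, 0.2, -2.2]
grip_width: 0.667
```

Request:
jog_arm:
  plan:
    - [[0, 4, 0, 0, 0, 0], [0, 0, -5, 0, 0, 0], [0, 0, -4, 0, 0, 0], [0, 0, -3, 0, 0, 0], [0, 0, 0, 0, 0, 0]]

```text
time_s: 20.25
eef_pos: [0.577, 0.1843, 0.0606]
eef_rot: [-0.472, -0.527, -0.47, 0.528]
ft_force: [1.0, -0.3, -2.6]
grip_width: 0.668
```

```bash
python3 - <<'E'
from h import *
d=cap('side','s12.png'); s=d['s']; P=s['eef_pos']; print(P)
g=cv2.cvtColor(d['frame'],cv2.COLOR_RGB2GRAY)
for n,p in (('ring L/R',[[.577+.028,.184,.068],[.577-.028,.184,.068]]),('cap L/R',[[P[0]+.03,P[1],P[2]+.024],[P[0]-.03,P[1],P[2]+.024]])):
    a=[proj(d,x) for x in p]; print(n,np.round(a,1)); v=int(round(a[0][1]))
for v in range(236,262,2): print(v,g[v,258:300])
E
```

```text
[0.57704135 0.18425388 0.0606228 ]
ring L/R [[265.5 249.8]
 [291.8 248.9]]
cap L/R [[263.9 243.4]
 [292.3 242.5]]
236 [ 30  34 109 136  76  17  17  50 209 159  47  48  40  45  41  45  48  43
  45  47  46  48  47  46  45  44  46  45  48  47  46  43  41 111 136 115
  28  30  29  42 158 244]
238 [ 23  32  86 136 107  19  14  24  43  47  45  44  45  45  47  45  47  47
  47  47  46  44  46  47  40  43  47  46  50  44  48  46  39  80 139 121
  39  29  26  36 134 243]
240 [ 27  33  77 134 136  20  24  45  44  47  49  45  47  44  47  48  52  47
  46  47  41  45  46  42  44  46  48  45  48  53  46  48  39  82 136 135
  41  31  30  52 204 230]
242 [145  46  66 136 137  44  33  46  45  46  49  50  50  52  50  54  55  56
  56  60  55  57  53  52  54  54  63  59  59  61  58  58  46  74 138 134
  54  29  40 114 190 191]
244 [192 191 189 147 138  75  29  45  46  55  59  57  62  62  60  57  60  61
  63  58  62  61  57  64  66  66  62  60  60  58  59  50  44  61 137 136
  85 116 137 187 190 186]
246 [189 191 190 177 166 157 131  35  40  46  48  54  60  63  65  61  62  66
  65  66  66  66  68  63  65 
[... 601 characters left out ...]
 [128 160 158 176 186 188 190 190 154  85 147 142 146 169 172 171 175 173
 170 171 183 171 169 173 177 180 167 161 145 116 146 141  56 124 131 169
 160 152 146 141 141 166]
256 [165 135 135 157 181 184 217 237 225  86 146  92 104 163 159  97 147 177
 174 162 119 179 177 175 127 106 170 167 135  69 147 138 104 122 126 166
 166 167 138 134 160 148]
258 [227 215 124 136 164 199 167 169 166 134 150 120  94 162 161  94 112 178
 179 159  61 168 179 177 108  91 176 170 150 111 148 145 138 125 127 166
 168 163 149 146 157  66]
260 [186 248 184 122 149 168 170 166 165 138 150 155 159 165 163 138 141 175
 174 175 128 168 181 178 176 144 174 173 168 155 150 145 135 126 139 166
 162 161 165 146  79  46]
```

Request:
jog_arm:
  plan:
    - [[0, 0, -1.5, 0, 0, 0], [0, 0, -1.5, 0, 0, 0], [0, 0, 0, 0, 0, 0]]

```text
time_s: 20.68
eef_pos: [0.5772, 0.1843, 0.0578]
eef_rot: [-0.472, -0.527, -0.47, 0.528]
ft_force: [-0.0, -0.5, -2.2]
grip_width: 0.667
```

Request:
jog_arm:
  plan:
    - [[0, 0, -1, 0, 0, 0], [0, 0, 0, 0, 0, 0]]

```text
time_s: 20.92
eef_pos: [0.5772, 0.1843, 0.0567]
eef_rot: [-0.472, -0.527, -0.47, 0.528]
ft_force: [-0.0, -0.5, -1.9]
grip_width: 0.667
```

Request:
jog_arm:
  plan:
    - [[0, 0, -1, 0, 0, 0], [0, 0, 0, 0, 0, 0]]

```text
time_s: 21.18
eef_pos: [0.5773, 0.1843, 0.056]
eef_rot: [-0.472, -0.527, -0.47, 0.528]
ft_force: [-1.4, -0.2, 0.9]
grip_width: 0.664
```

Contact came at the expected height and the ring now carries the cap's weight, so I'll release and retreat.

Request:
jog_arm:
  plan:
    - [[0, 0, 0, 0, 0, 0], [0, 0, 0, 0, 0, 0], [0, 0, 0, 0, 0, 0], [0, 0, 0, 0, 0, 0], [0, 0, 0, 0, 0, 0], [0, 0, 0, 0, 0, 0]]
  hand: 0

```text
time_s: 21.92
eef_pos: [0.5776, 0.1843, 0.0561]
eef_rot: [-0.472, -0.527, -0.47, 0.528]
ft_force: [0.4, -0.1, 0.2]
grip_width: 0.999
```

Request:
jog_arm:
  plan:
    - [[0, 0, 12, 0, 0, 0], [0, 0, 30, 0, 0, 0], [0, 0, 35, 0, 0, 0], [-20, -50, 10, 0, 0, 0], [-30, -50, 0, 0, 0, 0], [-30, -50, 0, 0, 0, 0], [-30, -40, 0, 0, 0, 0], [0, 0, 0, 0, 0, 0]]

```text
time_s: 22.92
eef_pos: [0.4642, -0.0114, 0.1515]
eef_rot: [0.473, 0.529, 0.468, -0.526]
ft_force: [0.4, 1.1, 0.8]
grip_width: 1.003
```

```bash
python3 - <<'E'
from h import *
t=cap('top');d=cap('side');c=cap('wrist'); print(c['s']['eef_pos'],c['s']['grip_width'])
print('pred cap top', proj(t,[.577,.1845,.092]),'base',proj(d,[.577,.1845,.074]))
A=cv2.resize(t['frame'][115:190,177:252],(400,400),interpolation=2);B=cv2.resize(d['frame'][215:290,242:317],(400,400),interpolation=2)
cv2.imwrite('pics/end.png',np.hstack([A,B])[:,:,::-1])
E
```

```text
[ 0.46595218 -0.00880571  0.15095565] 1.0042752716784682
pred cap top (np.float64(211.77856359758383), np.float64(151.1463419623219)) base (np.float64(278.45458676490176), np.float64(247.18391644231087))
```

View pics/end.png

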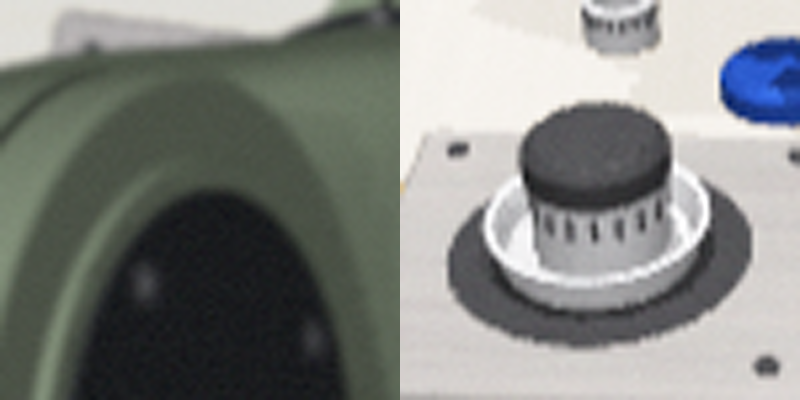

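Request:
jog_arm:
  plan:
    - [[25, 50, 0, 0, 0, 0], [25, 50, 0, 0, 0, 0], [20, 20, 10, 0, 0, 0], [0, 0, 0, 0, 0, 0]]

```text
time_s: 23.58
eef_pos: [0.539, 0.1204, 0.1608]
eef_rot: [0.477, 0.527, 0.471, -0.523]
ft_force: [-0.7, -1.3, 0.6]
grip_width: 1.0
```

```bash
python3 - <<'E'
from fit import *
c=cap('wrist','w13.png'); print(c['s']['eef_pos'],proj(c,[.577,.1845,.087]))
for n,z,R0,lo,hi,sg in [('cap',.087,.030,.022,.037,-1),('rim outer',.054,.046,.040,.052,-1)]:
    f,r,D=fit(c,[.577,.1845],z,R0,lo,hi,sg*(-1 if n=='cap' else 1),range(0,360,15)); print(n,f.round(4),r.round(4)); print(*[(int(a),float(b),int(e)) for a,b,e in D])
E
```

```text
[0.53900233 0.12037741 0.16081917] (np.float64(368.00467525708626), np.float64(101.50370225654798))
cap [0.5773 0.1846] 0.0003
(0, 34.0, 54) (15, 34.6, 52) (30, 35.8, 41) (45, 28.9, 50) (60, 29.2, 81) (75, 29.2, 87) (90, 29.8, 88) (105, 29.8, 87) (120, 30.1, 65) (135, 30.1, 68) (150, 30.1, 60) (165, 29.8, 64) (180, 29.8, 66) (195, 30.1, 68) (210, 29.8, 62) (225, 29.8, 54) (240, 29.5, 38) (255, 29.8, 52) (270, 29.5, 42) (285, 29.2, 39) (300, 29.8, 48) (315, 29.8, 43) (330, 29.8, 44) (345, 33.1, 42)
rim outer [0.5784 0.185 ] 0.0005
(0, 46.9, 68) (15, 47.2, 65) (30, 46.9, 75) (45, 46.9, 71) (60, 46.9, 70) (75, 46.3, 60) (90, 46.0, 67) (105, 46.0, 73) (120, 45.4, 66) (135, 44.8, 70) (150, 44.5, 68) (165, 44.8, 56) (180, 43.9, 52) (195, 43.9, 62) (210, 44.2, 57) (225, 44.5, 48) (240, 44.2, 51) (255, 44.8, 58) (270, 44.5, 77) (285, 45.7, 58) (300, 45.4, 60) (315, 46.6, 56) (330, 46.0, 74) (345, 46.9, 66)
```

```bash
python3 -c "
from rig import arm; print(arm.finish_job())"
```

```text
the job is handed in; nothing more can be done
None
```

The larger ring is seated flat in the burner cup, and the larger cap is on top of it, flat and centred. I placed both gently, let go of them, and handed the job in at about 24 s.

**Last checks:**
- **Cap:** the final wrist-camera fit put the cap at (0.5773, 0.1846) m, with the right height and radius.
- **Ring:** the combined estimate, made before the cap went on, was (0.577, 0.1845) m, which matches the cap to within about 1 mm. The individual ring readings varied by up to 3 mm in y.
- **Cup:** its rim fitted at (0.5784, 0.185) m.
- **Side view:** the cap lies flat on the ring. It looked 1–2 mm off centre there, a little more than the wrist fit showed.
- **Forces:** readings stayed within about 3 N on every axis. The gripper was open and clear at hand-in.

**What failed or disagreed:**
- **Fingertips:** both cameras showed the fingertips 20–33 mm behind the reported TCP, not 14 mm ahead of it as stated. My first grasp closed above the ring without disturbing it; I corrected for this and the next one held.
- **Cap grip:** the gripper closed about 2 mm narrower on the cap than I expected from the ring. The cap still lifted level and did not slip.
- **Top camera:** the arm blocked its final view, so the finished placement was not confirmed from above.

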